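# Function-test the stop button of the dust extractor

### The arm

A 6-joint arm with a two-finger parallel gripper is mounted at the origin on the work surface; the furniture and walls round the work are solid. World frame = base frame: x ahead of the robot, y to its left, z up, the work surface at z = 0. Lengths are in m, angles in degrees, forces in N, time in s.
With the tool pointing down it reaches from about 0.25 to 0.725 m from the base axis. Payload 9.7 kg.
Tool frame: the origin (TCP) lies midway between the tips of the shut fingers; the grasp point (between the pads) lies 19 mm behind it (bot.hold_point_z is the distance from the TCP to the grasp point, in m); z points along the fingers, y is the line along which they close (so a half turn about z gives the same grasp; the last joint's range is limited). The gripper opens to 85 mm and grips with 20 to 120 N. Pads are 22 mm wide; open, the fingers measure 114 mm over their backs; the gripper's body (76 mm by 85 mm) begins 54 mm behind the grasp point. The pads swing forward as they close: fully open they stand 13 mm farther back than shut.
Start: joints at [-66.692, 4.979, 10.078, 95.1, 0, 90], TCP at [0.218, -0.505, 0.231] pointing down, gripper open.
Joint ranges: [-179.16, 179.16], [-48.56, 103.87], [-65.8, 70.77], [-126.05, 130.52], [-82.76, 87.17], [-180, 180]. Speed limits (degrees/s): [127.2, 127.2, 147.25, 180, 180, 180].

### API

Orientations are given as [roll, pitch, yaw] about the fixed x, y, z axes, in that order (R = Rz(yaw) Ry(pitch) Rx(roll)).
In Python, from workcell import bot gives the robot as it stands.
- The arm moves only by the tool play_rows, never from a script. Its argument "steps" is a list that holds one entry, the list of rows, each a list of 4 numbers: the shift along the tool's x, y, z in m, then the turn about the tool's z in rad. In form: [[[tx, ty, tz, yaw], ...]]. A call has exactly 5 rows; each row shifts and turns the commanded pose from where the row before left it, along the tool's axes as they then stand; what a row does not reach is not made up. A row lasts 1/12 s, in which the tool goes at most 41.7 mm and 7.16 degrees, less where a joint would pass 70% of its speed; a pose out of reach is approached as far as the arm can. A call is refused whole if a number of a shift passes 0.0417 or a number of a turn 0.125, either way. A call with a gripper value outside its range is refused whole. "gripper" is the finger opening in m, from 0 to 0.0854, set as the call begins (left out, the last holds). The fingers move at their own pace and stop on an object; "squeeze" is the grip in N (left out, the last holds). Time passes only in rows, so rows that do not move let the fingers close, or fill a call up. It gives the time, the measured TCP pose, the force, the opening and the grip force at its end, in the units of the state.
- bot.get_obs(): the state, without advancing time (a new reading comes with each control period).
- bot.camera(name): name is "side" or "top" or "wrist"; returns a dict with "img" (420x560x3 uint8, blue, green, red), "vfov" (degrees; the focal length in pixels is half the picture's height over the tangent of half this angle, whatever the lens; pixels are square), "cx", "cy" (the principal point, pixels), "xyz" and "attitude" of the camera in the world. Camera axes: x right, y down, z forward; pixel columns grow to the right and rows downward; lengths in m; the calibration is good to about 2 mm. A picture is of the moment at which its call begins. There is no depth.
- bot.job_done(): hands the job in; it is judged then, once.
The state is a dict: "time": time; "q": joint angles; "qd": joint speeds; "joint_efforts": joint torques, N m; "ee_pos": TCP position; "tcp_rot": TCP orientation; "wrist_force": force on the tool from outside, world axes, zero at the start; "torque": the same for the moment, N m; "opening": finger opening in m; "grasp_force": force on a finger pad.
Only numpy, scipy, OpenCV 4.12 (cv2) and the standard library are available. Lean on these libraries where they do the work, as an engineer would, in place of code of your own. Each camera call takes 0.05 s, during which the arm holds its last target. There are 200 camera calls.

### The job

Test the dust extractor's stop button: push the red mushroom button down until it stays in by itself and take the finger off for a moment, then push its wing round clockwise (seen from above) until the button springs back out, and leave it out with the wing turned back by its spring. Only push with the fingertips: do not pinch the wing, do not press the green start button, and leave the bottle, the vial and the fossil where they stand.

Things in the scene. Friction and masses are not known exactly. Their poses are not given: they have to be found in the camera images.
- stop_box: Stop station: yellow plastic box on a black foot, fixed to the table, 104 (x) x 174 (y) x 62 mm high. A black guard collar (84 mm outer, 70 mm inner diameter) round the red button rises 12 mm from its top. Origin: centre of its underside, on the table; z up. In this frame the red button's axis is at y = +35 mm, the green start button at y = -45 mm.
- stop_axis (a point): Point on the red button's axis, on the box's top face (62 mm above the table); fixed to the box, axes as the box's. The red cap is a dome of 64 mm diameter; when out, its rim is 83 mm and its crown 92 mm above the table; latched in, all is about 10 mm lower (rim about level with the collar).
- press_spot (a point): Point on the cap's dome, 10 mm from the axis on the side away from the wing, a good place to push down; moves and turns with the cap (x axis: from the wing towards this point; z up).
- wing_push_face (a point): Point on the wing's flat push face, 20.5 mm from the button's axis, 8 mm below the wing's top, 19 mm above the dome beside it; moves and turns with the cap. Its y points from this face through the 10 mm wing, the way to push (clockwise from above), x along the wing to the axis. Keep the fingertip 10 mm or more above the dome while twisting: the cap jumps up when released.
- stop_press (a joint): How far the red button is pushed in, m: 0 = fully out, 0.012 = bottom stop. A spring pushes it out (about 4 N when out, 8 N when in); pushing takes up to 12 N, more if fast, at 2 to 5 mm where the latch gives way. Push it to the bottom stop: beyond about 0.010 it latches, and stays at 0.010 when let go. Only twisting releases the latch.
- stop_twist (a joint): Turn of the red cap, rad, growing clockwise seen from above: 0 = unturned, 0.95 = stop. A weak spring (0.01 to 0.03 N m) turns it back to 0 when let go; after 0.3 rad it also works the latch (together under 0.06 N m). With the button latched in, a turn of about 0.6 releases it and it springs out by itself; turn to about 0.85 to be sure.
- start (a joint): How far the small green start button is pushed in, m: 0 = out, 0.006 = down. Round, 26 mm diameter, on the same box 80 mm from the red button; do not press it.
- wing_push_half: The half with the push face of the one upright red wing on the cap. The whole wing is 10 mm thick, 10 to 31 mm from the button's axis, its top (a 5 mm ridge, 8 mm thick) 116 mm above the table when out; unturned it lies towards the box's -x (robot's) side. Frame: on the button's axis, at table height when out. Over 1 N on both halves' faces at once is pinching.
- wing_back_half: The other half of the wing (5 mm thick), on the side towards which the cap turns; frame as wing_push_half.
- glue: Loose amber dropper bottle with black top, 33 mm wide, 102 mm high; origin at the centre of its underside. Leave it where it stands.
- vial: Loose clear sample vial with white cap, 28 x 33 x 48 mm high; origin at the centre of its underside. Leave it where it stands.
- jaw: Loose small fossil in a plaster block, 37 x 69 x 20 mm high; origin at the centre of its underside. Leave it where it lies.
Not all that is in view belongs to the job. Leave any orange or purple look-alike of the stop_box alone.

How it is judged (in metres and radians):
On the way, in this order (a step that is already met when the one before it is completed fails the run):
1. the red button is latched in and nothing touches it (value of joint stop_press above 0.008 m and contact force between each of the arm, the fingers and stop_box below 0.2 N), for 0.2 s.
2. the cap is turned clockwise while the button is in (value of joint stop_twist above 0.25 rad and value of joint stop_press above 0.006 m), for 0.04 s.
3. the red button has sprung out again (value of joint stop_press below 0.002 m), for 0.2 s.
At the end, for the whole second after the job is handed in: The red button stands out (within 2 mm) with its cap turned back (within 0.1 rad), after it was latched in, let go for 0.2 s and then released by turning it clockwise; the green button is out and the bottle, vial and fossil are within 20 mm of where they stood (value of joint stop_press below 0.002 m and value of joint stop_twist below 0.1 rad and value of joint start below 0.001 m and distance of each of glue, vial, jaw from where it was at the start of the episode below 0.02 m); the robot touches nothing.
It fails at once if the green start button is pressed (value of joint start above 0.003 m).
It fails at once if the wing is pinched from both sides (contact force between the fingers and wing_push_half above 1 N and contact force between the fingers and wing_back_half above 1 N).
It fails at once if the bottle, the vial or the fossil is moved, lifted or knocked over (distance of any of glue, vial, jaw from where it was at the start of the episode above 0.02 m or angle between any of glue, vial's own z axis and vertical above 0.5 rad).
It also fails if it takes over 48 s, if anything falls off the work surface, if the arm or the gripper's body presses on something with over 40 N, if the wrist force passes 120 N, or if a joint passes its speed limit or range.

## Working session

There is one attempt and no reset: what is moved stays moved. The work goes in short steps, Python scripts to look and compute and a tool call to move; the robot and the scene stay as the last step left them, time stands still between calls to the robot, and variables do not carry over. Pictures are saved under pics/ and viewed, at most 10 in all, crops included, and the job is handed in when it is done.

Besides the shell and the picture viewer there is one more tool, called after "Emit:" in YAML: its name, and indented under it one key for each argument. play_rows: Moves the arm, as the interface text tells. Its arguments: {"type":"object","properties":{"steps":{"type":"array","items":{"type":"array","items":{"type":"array","items":{"type":"number"}}}},"gripper":{"type":"number"},"squeeze":{"type":"number"}},"required":["steps"]}

```bash
mkdir -p pics; cat > h.py <<'E'
import numpy as np,cv2
from workcell import bot
from scipy.spatial.transform import Rotation as R
def snap(n,f):
    c=bot.camera(n); cv2.imwrite('pics/'+f,c['img']); 
    import pickle; pickle.dump(c,open('pics/'+f+'.pkl','wb')); return c
def ray(c,u,v):
    f=c['img'].shape[0]/2/np.tan(np.radians(c['vfov']/2))
    d=np.array([(u-c['cx'])/f,(v-c['cy'])/f,1]); 
    return np.array(c['xyz']),R.from_euler('xyz',c['attitude'],degrees=True).apply(d)
def atz(c,u,v,z):
    o,d=ray(c,u,v); return o+d*(z-o[2])/d[2]
def proj(c,p):
    f=c['img'].shape[0]/2/np.tan(np.radians(c['vfov']/2))
    q=R.from_euler('xyz',c['attitude'],degrees=True).inv().apply(np.array(p)-c['xyz']); return c['cx']+f*q[0]/q[2],c['cy']+f*q[1]/q[2]
E
python3 - <<'E'
from h import *
for n in('top','side'):
    c=snap(n,n+'0.png'); print(n,c['xyz'],c['attitude'],c['vfov'],c['cx'],c['cy'])
o=bot.get_obs();print(o)
E
```

```text
top [0.29305101 0.10551332 1.47108356] [-173.77358984   -1.1594898   -91.47340913] 44.421787847220266 282.7924253337833 210.9237105268813
side [-0.14914145  1.09583431  1.11707933] [-130.09050348   -1.02981524 -148.23316091] 45.99509375150129 279.6078296363517 208.6455032954415
{'time': 0.1, 'q': array([-6.66943430e+01,  5.00677373e+00,  1.00389189e+01,  9.50982777e+01,
       -1.19186486e-03,  8.99988324e+01]), 'qd': array([ 0.00752376, -0.07912254,  0.17240346,  0.0004073 ,  0.02188714,
        0.06941182]), 'joint_efforts': array([ 1.43240602e-03, -5.21562123e+01,  4.65652657e+01,  1.59778056e-02,
        5.64730999e-05, -4.37602765e-06]), 'ee_pos': array([ 0.2175161 , -0.50494449,  0.23066456]), 'tcp_rot': array([-1.79933867e+02,  1.19051643e-03,  2.33068259e+01]), 'wrist_force': array([-0.87351392, -0.20530563,  0.12890913]), 'torque': array([-0.00257823, -0.00697869, -0.01991181]), 'grasp_force': 0.0, 'opening': 0.08558858762332328}
```

View pics/top0.png

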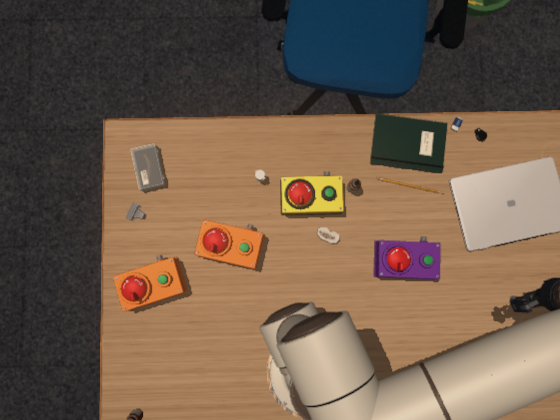

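View pics/side0.png

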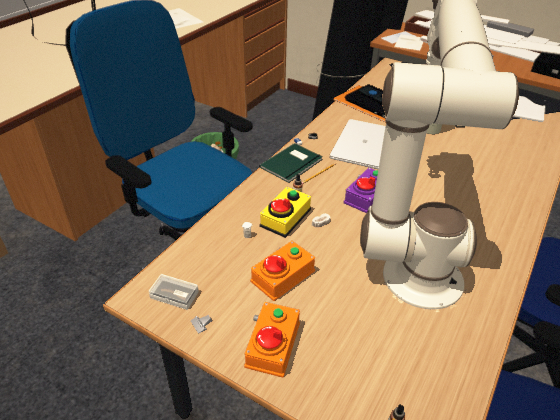

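The top view shows the yellow box at about (312,195), with the red button at (300,193), the bottle at (355,187), the vial at (261,176) and the fossil at (328,236). I'll crop in closer.

```bash
python3 - <<'E'
from h import *
import pickle
a=cv2.imread('pics/top0.png')[155:250,245:375]; cv2.imwrite('pics/c0.png',cv2.resize(a,None,fx=6,fy=6,interpolation=cv2.INTER_CUBIC))
c=pickle.load(open('pics/top0.png.pkl','rb'))
for u,v,z in[(300,193,.085),(329,193,.066),(261,176,.048),(355,187,.1),(328,236,.02),(396,260,.085),(215,241,.085)]: print(u,v,atz(c,u,v,z).round(3))
E
```

```text
300 193 [0.492 0.025 0.085]
329 193 [ 0.492 -0.056  0.066]
261 176 [0.547 0.131 0.048]
355 187 [ 0.502 -0.123  0.1  ]
328 236 [ 0.376 -0.054  0.02 ]
396 260 [ 0.303 -0.228  0.085]
215 241 [0.367 0.258 0.085]
```

View pics/c0.png

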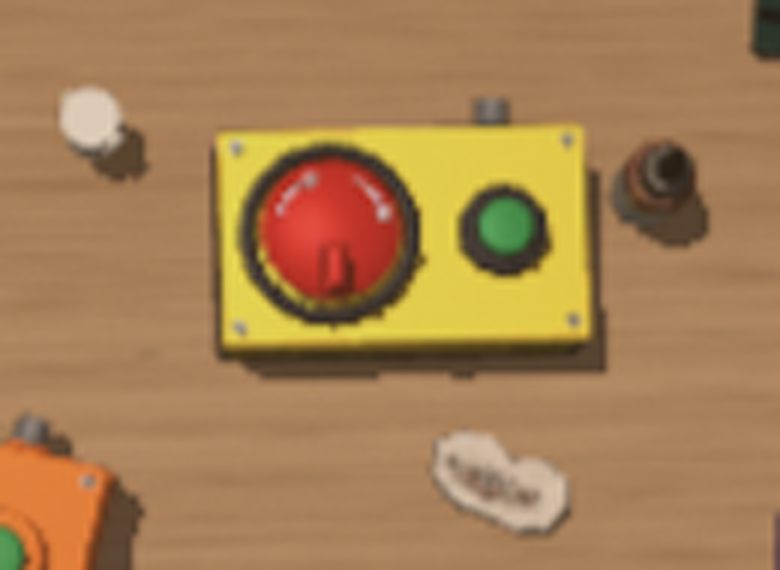

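In the crop, the collar centre is at (330,233), i.e. full-image (300,193.8), and the green button is at (505,225), i.e. (329.2,192.5). The wing points down in the picture, towards the robot. The bottle is to the right of the box, the vial is upper left and the fossil is below. I'll go above the button.

Emit:
play_rows:
  steps:
    - [[0.0236,-0.0187,0,0],[0.0236,-0.0187,0,0],[0.0236,-0.0187,0,0],[0.0236,-0.0187,0,0],[0.0236,-0.0187,0,0]]
  gripper: 0

```text
time: 0.52
ee_pos: [0.2893, -0.3712, 0.2309]
tcp_rot: [-180.0, 0.0, 23.3]
wrist_force: [-0.1, 0.3, -0.1]
opening: 0.0255
grasp_force: 0.0
```

Emit:
play_rows:
  steps:
    - [[0.0236,-0.0187,0,0],[0.0236,-0.0187,0,0],[0.0236,-0.0187,0,0],[0.0236,-0.0187,0,0],[0.0236,-0.0187,0,0]]

```text
time: 0.93
ee_pos: [0.3606, -0.2386, 0.2311]
tcp_rot: [-180.0, 0.0, 23.3]
wrist_force: [1.0, -0.4, 0.1]
opening: -0.0001
grasp_force: 0.0
```

Emit:
play_rows:
  steps:
    - [[0.0236,-0.0187,0,0],[0.0236,-0.0187,0,0],[0.0236,-0.0187,0,0],[0.0236,-0.0187,0,0],[0.0236,-0.0187,0,0]]

```text
time: 1.35
ee_pos: [0.4321, -0.1059, 0.2311]
tcp_rot: [-180.0, 0.0, 23.3]
wrist_force: [0.0, -0.2, -0.2]
opening: -0.0001
grasp_force: 0.0
```

Emit:
play_rows:
  steps:
    - [[0.0236,-0.0187,0,0],[0.0236,-0.0187,0,0],[0.0236,-0.0187,0,0],[0.0236,-0.0187,0,0],[0.0236,-0.0187,0,0]]

```text
time: 1.77
ee_pos: [0.5035, 0.0266, 0.231]
tcp_rot: [-180.0, 0.0, 23.3]
wrist_force: [1.1, -0.4, -0.1]
opening: 0.0002
grasp_force: 0.0
```

Emit:
play_rows:
  steps:
    - [[0,0,0,-0.116],[0,0,0,-0.116],[0,0,0,-0.116],[0,0,0,-0.116],[0,0,0,-0.116]]

```text
time: 2.18
ee_pos: [0.503, 0.0253, 0.2309]
tcp_rot: [-180.0, 0.0, 56.9]
wrist_force: [-0.2, -0.3, 0.1]
opening: -0.0002
grasp_force: 0.0
```

Emit:
play_rows:
  steps:
    - [[0,0,0,-0.116],[0,0,0,-0.116],[0,0,0,-0.116],[0,0,0,-0.116],[0,0,0,-0.116]]

```text
time: 2.6
ee_pos: [0.503, 0.0251, 0.2309]
tcp_rot: [-180.0, 0.0, 90.1]
wrist_force: [0.2, 0.0, 0.0]
opening: 0.0001
grasp_force: 0.0
```

```bash
python3 - <<'E'
from h import *
import pickle
c=pickle.load(open('pics/top0.png.pkl','rb'))
f=lambda x,y,z:atz(c,245+x/6,155+y/6,z)
a=f(330,233,.074);g=f(505,225,.068);print('axis',a.round(4),'green',g.round(4))
s=[f(*p,.062) for p in[(237,148),(567,140),(239,328),(573,320)]];print(np.round(s,4),np.mean(s,0))
c=snap('wrist','w0.png');print(c['xyz'],c['attitude'])
o=bot.get_obs();print(o['q'],o['ee_pos'],o['tcp_rot'],o['opening'])
print(proj(c,a),proj(c,g))
E
```

```text
axis [0.4908 0.0249 0.074 ] green [ 0.4935 -0.0561  0.068 ]
[[ 0.5331  0.0661  0.062 ]
 [ 0.5335 -0.087   0.062 ]
 [ 0.4494  0.0673  0.062 ]
 [ 0.4495 -0.0867  0.062 ]] [ 0.4913782  -0.01007516  0.062     ]
[0.50199818 0.10366645 0.3732933 ] [1.62399351e+02 4.94229766e-02 1.12760932e-01]
[ 2.86056984e+00 -1.35200833e+00  3.54155088e+00  9.49362602e+01
 -9.40154354e-04  9.22787016e+01] [0.50297001 0.02512767 0.23090777] [-1.79957370e+02  2.63721561e-03  9.05818696e+01] -1.5147447852369556e-06
(np.float64(262.82762994013814), np.float64(192.36221973277617)) (np.float64(266.2985996416343), np.float64(265.40759076849577))
```

View pics/w0.png

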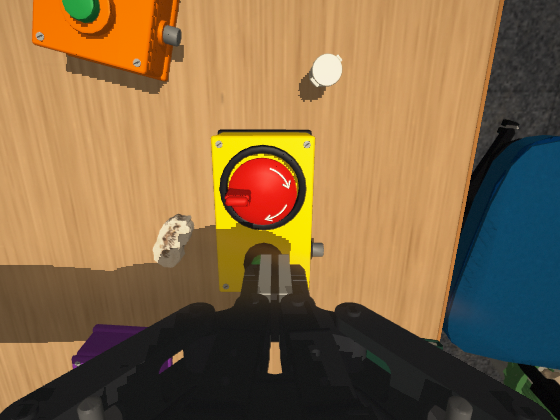

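The wrist view shows the collar centre at about (263,187), the wing pointing left (-x, towards the robot) with its outer end at (229,199), and screws at (219,145), (307,145) and (226,287). I'll check these against the top view.

```bash
python3 - <<'E'
from h import *
import pickle
c=pickle.load(open('pics/w0.png.pkl','rb'))
print(c['vfov'],c['cx'],c['cy'])
for p in[(219,145,.062),(307,145,.062),(226,287,.062),(263,187.5,.074),(327,70,.048)]: print(p,atz(c,*p).round(4))
print(proj(c,bot.get_obs()['ee_pos']))
a=c['img'][130:240,200:330]; cv2.imwrite('pics/c1.png',cv2.resize(a,None,fx=6,fy=5.4,interpolation=cv2.INTER_CUBIC))
E
```

```text
66.19353659538216 274.39990299199087 208.44336340691333
(219, 145, 0.062) [0.4489 0.0683 0.062 ]
(307, 145, 0.062) [0.5329 0.0685 0.062 ]
(226, 287, 0.062) [ 0.4489 -0.0858  0.062 ]
(263, 187.5, 0.074) [0.491  0.0297 0.074 ]
(327, 70, 0.048) [0.5507 0.136  0.048 ]
(np.float64(276.2991787637224), np.float64(272.7089472128986))
```

View pics/c1.png

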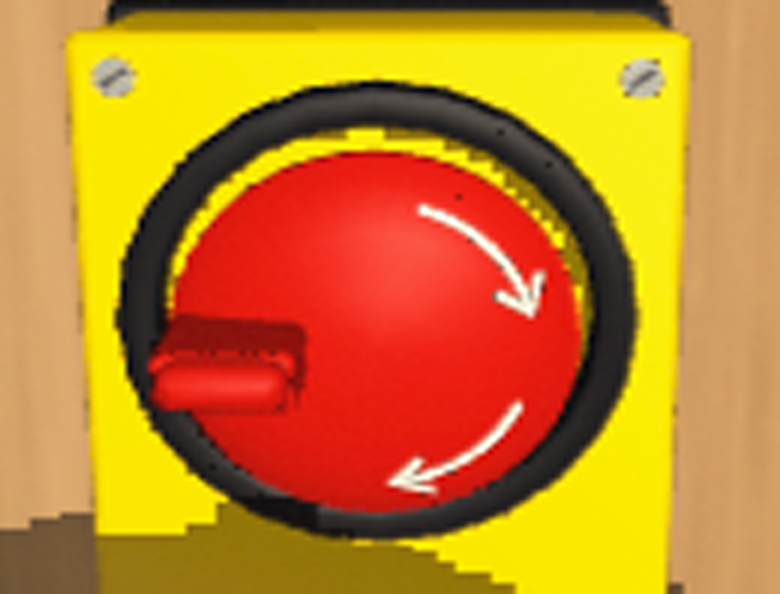

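Emit:
play_rows:
  steps:
    - [[0,0,0.026,0],[0,0,0.026,0],[0,0,0.026,0],[0,0,0.026,0],[0,0,0.024,0]]

```text
time: 3.07
ee_pos: [0.5026, 0.0251, 0.1015]
tcp_rot: [-179.9, 0.0, 89.6]
wrist_force: [0.5, 0.1, -0.2]
opening: 0.0004
grasp_force: 0.0
```

```bash
python3 - <<'E'
from h import *
import pickle
c=pickle.load(open('pics/w0.png.pkl','rb'))
for x in(.4602,.4707,.4812): print(proj(c,(x,.0255,.116)))
print(bot.get_obs()['ee_pos'])
E
```

```text
(np.float64(224.40059190321938), np.float64(204.39029996199758))
(np.float64(236.9809423884635), np.float64(204.41714608594845))
(np.float64(249.5615160139945), np.float64(204.44399268607458))
[0.50262707 0.02508396 0.10150728]
```

Emit:
play_rows:
  steps:
    - [[0,0,0.002,0],[0,0,0.002,0],[0,0,0.002,0],[0,0,0.002,0],[0,0,0.002,0]]

```text
time: 3.48
ee_pos: [0.5039, 0.0252, 0.0946]
tcp_rot: [179.9, -0.0, 89.7]
wrist_force: [0.5, 0.9, 0.9]
opening: 0.0003
grasp_force: 0.0
```

Emit:
play_rows:
  steps:
    - [[0.001,0,0.002,0],[0,0,0.002,0],[0,0,0.002,0],[0,0,0.002,0],[0,0,0.002,0]]

```text
time: 3.9
ee_pos: [0.5046, 0.0263, 0.086]
tcp_rot: [179.7, -0.0, 89.8]
wrist_force: [-1.7, -0.8, 10.1]
opening: -0.0001
grasp_force: 4.7
```

Emit:
play_rows:
  steps:
    - [[0,0,0.002,0],[0,0,0.002,0],[0,0,0.001,0],[0,0,0,0],[0,0,0,0]]

```text
time: 4.32
ee_pos: [0.5046, 0.0262, 0.0801]
tcp_rot: [179.8, -0.0, 89.8]
wrist_force: [2.3, -0.2, 8.5]
opening: -0.0001
grasp_force: 4.3
```

Emit:
play_rows:
  steps:
    - [[0,0,0.001,0],[0,0,0.001,0],[0,0,0.001,0],[0,0,0.001,0],[0,0,0,0]]

```text
time: 4.73
ee_pos: [0.506, 0.0263, 0.079]
tcp_rot: [179.5, -0.0, 89.8]
wrist_force: [-2.3, -0.3, 27.3]
opening: -0.0001
grasp_force: 13.7
```

Bottomed out: the force climbed to 27 N. I'll lift off and hold.

Emit:
play_rows:
  steps:
    - [[0,0,-0.004,0],[0,0,-0.006,0],[0,0,-0.015,0],[0,0,-0.02,0],[0,0,-0.02,0]]

```text
time: 5.15
ee_pos: [0.5027, 0.0261, 0.1398]
tcp_rot: [-179.9, 0.0, 89.8]
wrist_force: [0.3, 0.4, -0.1]
opening: 0.0
grasp_force: 0.0
```

Emit:
play_rows:
  steps:
    - [[0,0,0,0],[0,0,0,0],[0,0,0,0],[0,0,0,0],[0,0,0,0]]

```text
time: 5.57
ee_pos: [0.5026, 0.0261, 0.1383]
tcp_rot: [-179.9, 0.0, 89.8]
wrist_force: [-0.4, -0.3, -0.5]
opening: -0.0001
grasp_force: 0.0
```

```bash
python3 - <<'E'
from h import *
c=snap('wrist','w1.png')
print(bot.get_obs()['ee_pos'],bot.get_obs()['tcp_rot'])
for x in(.4602,.4707,.4812): print(proj(c,(x,.027,.106)))
E
```

```text
[0.50269512 0.02610412 0.13836783] [-1.79914142e+02  4.74852087e-03  8.97707807e+01]
(np.float64(204.1611414420891), np.float64(244.6161496119762))
(np.float64(221.95211522334702), np.float64(244.56705762382268))
(np.float64(239.748668699762), np.float64(244.51795023919158))
```

View pics/w1.png

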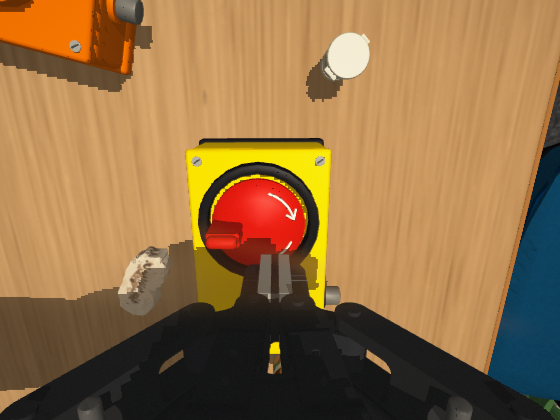

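The button looks latched: its rim is level with the collar. The wing ridge is at (224,240.5), i.e. y≈0.029 at z 0.106, so I take the axis as about (0.491, 0.028). Next I go to the -y side of the wing and lower the tip to z≈0.094.

Emit:
play_rows:
  steps:
    - [[-0.007,-0.011,0,0],[-0.007,-0.011,0,0],[-0.006,-0.012,0,0],[0,0,0,0],[0,0,0,0]]

```text
time: 6.03
ee_pos: [0.469, 0.0062, 0.1392]
tcp_rot: [180.0, -0.0, 89.7]
wrist_force: [0.5, 0.2, 0.4]
opening: -0.0001
grasp_force: 0.0
```

Emit:
play_rows:
  steps:
    - [[0,0,0.012,0],[0,0,0.012,0],[0,0,0.012,0],[0,0,0.008,0],[0,0,0,0]]

```text
time: 6.45
ee_pos: [0.4678, 0.0064, 0.0923]
tcp_rot: [-179.8, 0.0, 89.8]
wrist_force: [-0.2, -0.9, -0.4]
opening: 0.0003
grasp_force: 0.0
```

Emit:
play_rows:
  steps:
    - [[0.002,0,-0.002,0],[0.003,0,0,0],[0.0023,-0.0015,0,0.1],[0.0023,-0.0015,0,0.1],[0.0023,-0.0015,0,0.1]]

```text
time: 6.87
ee_pos: [0.4657, 0.0186, 0.0981]
tcp_rot: [179.9, 0.0, 72.3]
wrist_force: [-0.5, -5.4, -1.4]
opening: 0.0001
grasp_force: 2.3
```

Emit:
play_rows:
  steps:
    - [[0.0023,-0.0015,0,0.1],[0.0023,-0.0015,0,0.1],[0.0023,-0.0015,0,0.1],[0.0023,-0.0015,0,0.1],[0,0,0,0]]

```text
time: 7.28
ee_pos: [0.4643, 0.0296, 0.098]
tcp_rot: [179.9, -0.0, 49.4]
wrist_force: [-0.1, -3.1, 1.1]
opening: 0.0
grasp_force: 1.1
```

```bash
python3 - <<'E'
from h import *
c=snap('wrist','w2.png')
cv2.imwrite('pics/w2c.png',cv2.resize(c['img'][130:330,130:400],None,fx=2.9,fy=2.9))
o=bot.get_obs();print(o['ee_pos'],o['tcp_rot'],o['wrist_force'],o['q'])
E
```

```text
[0.4643329  0.02944623 0.09799304] [ 1.79931380e+02 -1.77841693e-02  4.97694763e+01] [-0.11061874 -1.7762506   1.58397656] [ 3.64990510e+00 -7.23321859e+00 -1.66714879e+01  8.04999432e+01
 -3.47456014e-02  1.33880421e+02]
```

View pics/w2c.png

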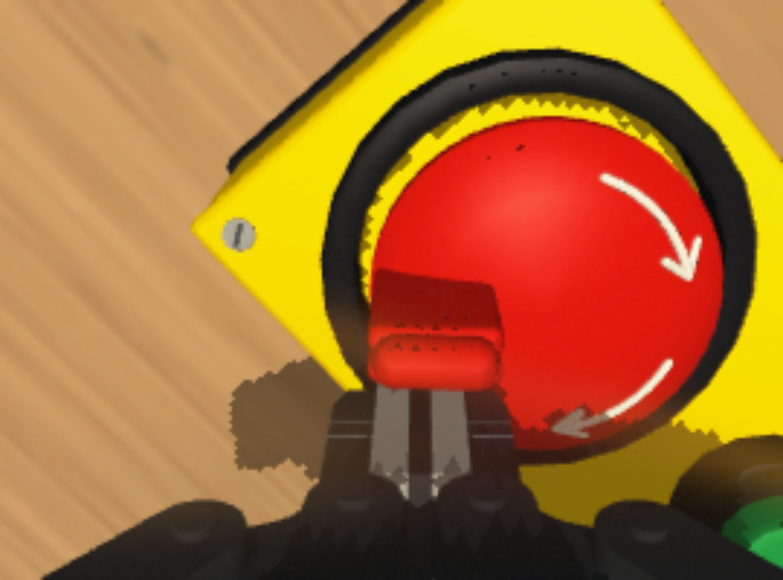

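The wing has turned about 40° flush with the finger, and the cap seems to be out (yellow shows inside the collar). I'll go about 0.15 rad further to be sure, wait, then lift away.

Emit:
play_rows:
  steps:
    - [[0.0017,-0.0011,0,0.075],[0.0017,-0.0011,0,0.075],[0,0,0,0],[0,0,0,0],[0,0,0,0]]

```text
time: 7.75
ee_pos: [0.4647, 0.0333, 0.0976]
tcp_rot: [180.0, -0.0, 41.3]
wrist_force: [-1.7, -2.7, 1.1]
opening: -0.0001
grasp_force: 1.2
```

Emit:
play_rows:
  steps:
    - [[-0.0017,0.0011,0,-0.075],[-0.0023,0.0015,0,-0.1],[-0.0023,0.0015,0,-0.1],[-0.0023,0.0015,0,-0.1],[-0.0023,0.0015,0,-0.1]]

```text
time: 8.17
ee_pos: [0.4637, 0.0203, 0.0973]
tcp_rot: [180.0, -0.0, 68.7]
wrist_force: [0.3, -0.6, 0.8]
opening: -0.0
grasp_force: 0.7
```

Emit:
play_rows:
  steps:
    - [[-0.0023,0.0015,0,-0.1],[-0.0023,0.0015,0,-0.1],[-0.0023,0.0015,0,-0.1],[-0.008,0,0,0],[-0.008,0,0,0]]

```text
time: 8.58
ee_pos: [0.4647, -0.0036, 0.0972]
tcp_rot: [-180.0, -0.0, 85.4]
wrist_force: [0.1, 0.4, -0.3]
opening: 0.0
grasp_force: 0.0
```

Emit:
play_rows:
  steps:
    - [[0,0,-0.02,0],[0,0,-0.03,0],[0,0,-0.03,0],[0,0,-0.03,0],[0,0,-0.02,0]]

```text
time: 9.0
ee_pos: [0.4649, -0.0038, 0.2302]
tcp_rot: [179.9, -0.0, 85.3]
wrist_force: [1.8, 0.4, -0.3]
opening: 0.0006
grasp_force: 0.0
```

Emit:
play_rows:
  steps:
    - [[0,0,0,0],[0,0,0,0],[0,0,0,0],[0,0,0,0],[0,0,0,0]]

```text
time: 9.42
ee_pos: [0.4642, -0.0034, 0.2261]
tcp_rot: [-179.9, 0.0, 85.4]
wrist_force: [0.3, 0.4, -0.1]
opening: 0.0001
grasp_force: 0.0
```

```bash
python3 - <<'E'
from h import *
c=snap('wrist','w3.png')
o=bot.get_obs();print(o['ee_pos'],o['tcp_rot'],o['wrist_force'])
E
```

```text
[ 0.46428956 -0.00331619  0.2263006 ] [-1.79908522e+02  3.61838996e-03  8.54523665e+01] [-0.74422043 -0.18278505  0.20706336]
```

View pics/w3.png

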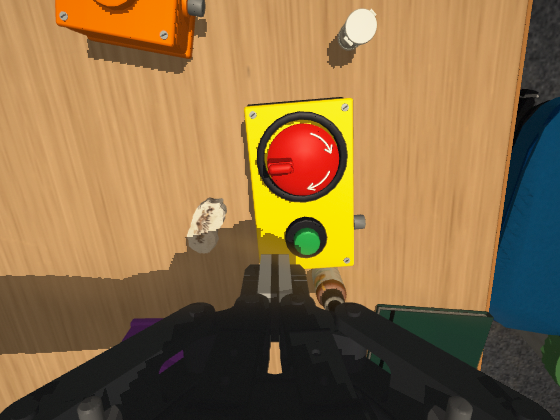

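The button is out: the cap-to-collar width ratio is 0.81, matching the start, against 0.785 when latched. The wing points back to -x at (280,167), and the bottle (330,290), vial (357,28) and fossil (207,220) look undisturbed. I'll hand it in.

```bash
python3 -c "
from workcell import bot
print(bot.job_done())"
```

```text
the job is handed in; nothing more can be done
None
```

The stop-button test is done and handed in: I pressed the button until it latched and let it go. I then turned its wing clockwise until it sprang out, and the last picture shows it out with the wing turned back; the hand-in returned no verdict.

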